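# Lower the arm of the ratchet glue press onto a disc

## Robot

A 7-joint arm with a two-finger parallel gripper is mounted at the origin on the work surface; the furniture and walls round the work are solid. World frame = base frame: x ahead of the robot, y to its left, z up, the work surface at z = 0. Lengths are in m, angles in rad, forces in N, time in s.
With the tool pointing down it reaches from about 0.425 to 0.95 m from the base axis. Payload 4.7 kg.
Tool frame: the origin (TCP) lies at the very end of the fingers, on their centre line; the grasp point (between the pads) lies 19 mm behind it; x points along the fingers, z is the direction in which the jaws open and shut, and the axes are right-handed (so a half turn about x gives the same grasp; the last joint's range is limited). The gripper opens to 85 mm and grips with 20 to 120 N. Pads are 22 mm wide; open, the fingers measure 114 mm over their backs; the gripper's body (76 mm by 85 mm) begins 54 mm behind the grasp point. The pads swing forward as they close: fully open they stand 13 mm farther back than shut.
Start: joints at [1.119, 0.469, -0.049, 1.532, 0.024, 1.141, -0.082], TCP at [0.277, -0.616, 0.231] pointing down, gripper open.
Joint ranges: [-2.59, 2.59], [-0.33, 1.99], [-1.39, 1.29], [0.1, 2.45], [-1.04, 4.18], [0.21, 1.99], [-2.66, 2.66]. Speed limits (rad/s): [2.57, 2.57, 3.14, 3.14, 3.14, 3.14, 3.14].

## Interface

Orientations are given as a rotation vector (axis times angle).
In Python, from rig import manip gives the robot as it stands. The module is installed in compiled form; this text tells all that it offers.
- The arm moves only by the tool jog_arm, never from a script. Its argument "increments" is a list of rows, each an object with "grip": the closure, from -1 (fully open) to 1 (shut), so that 0 is half open; "travel": the shift along the tool's x, y, z in cm, a list of three; "turn": the turn about the tool's x in degrees. In form: [{"grip": grip, "travel": [tx, ty, tz], "turn": turn}, ...]. A call has 1 to 20 rows; each row is the pose to reach, as a shift and turn from the pose measured when the call began, along the tool's axes at that moment; what a row does not reach only later rows make up. A row lasts 1/10 s, in which the tool goes at most 50 mm and 8.59 degrees, less where a joint would pass 70% of its speed; a pose out of reach is approached as far as the arm can. A call with a gripper value outside its range is refused whole. The fingers move at their own pace and stop on an object; "force" is the grip in N (left out, the last holds). Time passes only in rows, so rows that repeat a pose let the fingers close. It gives the time, the measured TCP pose, the force and the opening at its end, in the units of the state.
- manip.sense(): the state, without advancing time (a new reading comes with each control period).
- manip.get_image(name): name is "side" or "top"; returns a dict with "pixels" (420x560x3 uint8, red, green, blue), "depth" (420x560 float32, m along the optical axis (not along the pixel's ray), 0 where there is no reading), "intrinsics" (3x3 intrinsics, pixels), "R" (3x3) and "t" (3): a world point X has camera coordinates R X + t. Camera axes: x right, y down, z forward; pixel columns grow to the right and rows downward; lengths in m; the calibration is good to about 2 mm. A picture is of the moment at which its call begins.
- manip.close_job(): hands the job in, once; it reports no verdict.
The state is a dict: "clock": time; "q": joint angles; "qd": joint speeds; "joint_efforts": joint torques, N m; "eef_pos": TCP position; "tcp_rot": TCP orientation; "wrist_force": force on the tool from outside, world axes, zero at the start; "wrist_torque": the same for the moment, N m; "gripper_width": finger opening in m.
Only numpy, scipy, OpenCV 4.12 (cv2) and the standard library are available. Lean on these libraries where they do the work, as an engineer would, in place of code of your own. Each camera call takes 0.05 s, during which the arm holds its last target.

## Task

The small glue press stands open, its arm propped up by a ratchet. With a fingertip, press down the thumb tab of the pawl until its hook is right out of the teeth, then push the arm down until its rubber pad rests on the birch disc and leave it there with the pawl still released. Grasp and lift nothing, do not force the arm while the pawl still holds it, and leave the disc and the other things where they are.

Things in the scene. Friction and masses are not known exactly. Their poses are not given: they have to be found in the camera images.
- press: Glue press bolted to the bench, base plate 240 x 96 x 10 mm. Origin on the bench below the arm's hinge, z up. The arm runs to the press's -x, the pawl to its +x; base plate x = -170 to +70 mm. Grey cheeks carry the hinge (50 mm wide, 73 mm high, at x = 0) and the pawl (30 mm wide, 101 mm high, at x = +45). Plywood 84 x 84 mm, top 16 mm above the bench, centred at x = -110, under the disc.
- press_hinge (a point): Point on the hinge axis of the arm, 57 mm above the bench over the origin of the press. The axis is the press's y.
- press_arm (a joint): Angle of the arm, rad: 0 = level (the pad touches the disc at about 0), positive = free end raised. Starts at 0.60 to 0.67. The hinge is stiff: the arm stays where it is left; lowering it takes about 3 N straight down at the push plate. With the pawl engaged the teeth stop it within 0.12 rad of its start. Limits -0.06 and 0.80.
- push_plate (a point): Centre of the top of the black rubber push plate (34 mm along the arm, 40 mm across) at the free end of the aluminium arm, 138 mm from the hinge along the arm and 13 mm to its upper side. With the arm at q it lies at x = -138 cos q + 13 sin q, z = 57 + 138 sin q + 13 cos q mm in the press's frame.
- pad_face (a point): Centre of the underside of the round rubber pad (32 mm across) under the arm, 110 mm from the hinge along the arm and 31 mm below its middle line.
- press_pawl (a joint): Angle of the pawl, rad: 0 = hook down in the teeth (start), grows as the thumb tab is pressed; hook clear of the teeth above about 0.25, stop at 0.42. The pivot is stiff (about 2 N at the tab) and the pawl stays where it is left; it has no spring.
- thumb_tab (a point): Centre of the top face of the pawl's black thumb tab (28 x 30 mm, three ribs across it), at press x = +85 mm and 114 mm above the bench while engaged; it goes down about 18 mm in pressing, on an arc about the pawl's pivot.
- pawl_pivot (a point): Point on the pivot axis of the pawl (the press's y): press x = +45 mm, 92 mm above the bench.
- birch_disc: Loose birch disc, 68 mm across, 10 mm thick, lying on the plywood under the pad; origin at the centre of its underside. It stays where it lies.
- clock_motor_1: Bystander: black clock movement, 56 x 56 x 33 mm, origin at the centre of its underside.
- clock_motor_2: Bystander: another black clock movement of the same size and origin.
- dropper_bottle: Bystander: upright white dropper bottle, 37 mm across, 120 mm high, origin at the centre of its underside.
- masking_tape: Bystander: roll of tan masking tape lying flat, 104 mm across, 24 mm high, origin at the centre of its underside.
Not all that is in view belongs to the job. There is more than one size of the birch_disc; the job needs the smallest.

How it is judged:
By the outcome, as a careful person would: the job done as asked, in the order asked, and still so for the second after the job is handed in, with the robot touching nothing.
It also fails if it takes over 38 s, if anything falls off the work surface, if the arm or the gripper's body presses on something with over 40 N, if the wrist force passes 120 N, or if a joint passes its speed limit or range.

## Working session

There is one attempt and no reset: what is moved stays moved. The work goes in short steps, Python scripts to look and compute and a tool call to move; the robot and the scene stay as the last step left them, time stands still between calls to the robot, and variables do not carry over. Pictures are saved under pics/ and viewed, and the job is handed in when it is done.

Besides the shell and the picture viewer there is one more tool, called after ">>>" by a JSON object that holds its "method" and its "body", one argument or row to a line. jog_arm: Moves the arm, as the interface text tells. Its arguments: {"type":"object","properties":{"increments":{"type":"array","items":{"type":"object","properties":{"grip":{"type":"number"},"travel":{"type":"array","items":{"type":"number"}},"turn":{"type":"number"}}}},"force":{"type":"number"}},"required":["increments"]}

```bash
mkdir -p pics
python3 - <<'E'
from rig import manip
import cv2,numpy as np
for n in("side","top"):
    d=manip.get_image(n); cv2.imwrite(f"pics/{n}0.png",d["pixels"][:,:,::-1]); np.savez(f"{n}0.npz",**d)
    print(n,d["intrinsics"].tolist(),(-d["R"].T@d["t"]).round(3),d["R"].round(3).tolist())
s=manip.sense();print({k:np.round(v,3).tolist() for k,v in s.items()})
E
```

```text
side [[404.81079202598676, 0.0, 282.1548740130698], [0.0, 404.81079202598676, 213.03106342629707], [0.0, 0.0, 1.0]] [ 0.447 -0.656  0.519] [[1.0, -0.014, -0.007], [-0.012, -0.445, -0.895], [0.009, 0.895, -0.445]]
top [[543.0637078555685, 0.0, 282.03499529034286], [0.0, 543.0637078555685, 207.50838646006258], [0.0, 0.0, 1.0]] [0.381 0.177 1.257] [[-0.009, -1.0, 0.019], [-0.997, 0.007, -0.071], [0.07, -0.019, -0.997]]
{'clock': 0.1, 'q': [1.119, 0.469, -0.049, 1.534, 0.024, 1.141, -0.082], 'qd': [-0.0, -0.002, 0.0, -0.004, -0.001, 0.002, -0.001], 'joint_efforts': [0.0, -51.152, -0.047, -23.839, 0.011, 0.004, 0.0], 'eef_pos': [0.277, -0.615, 0.23], 'tcp_rot': [0.893, 1.382, -0.892], 'wrist_force': [-0.333, 0.38, -0.224], 'wrist_torque': [-0.026, -0.023, -0.017], 'gripper_width': 0.085}
```

View pics/side0.png

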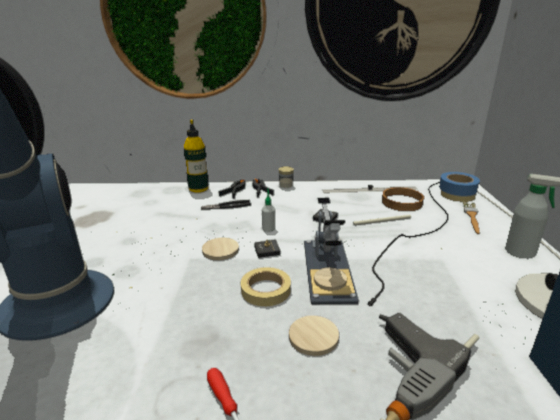

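View pics/top0.png

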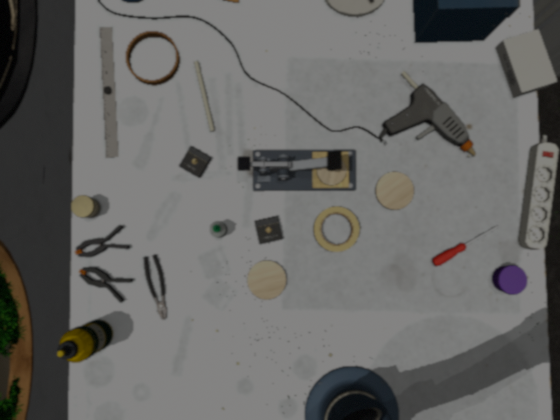

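The side view shows the press at about (330,265) with its arm raised, and the base plate's long side runs in depth. The top view shows the base plate spanning (250–356, 150–190), the push plate at (335,160) and the thumb tab at (244,163). Birch discs are at top (332,175) on the plywood, (395,190) and (267,280). The first fits because it is the smallest and lies under the pad. I'll enlarge both views to confirm.

```bash
cat > h.py <<'E'
import numpy as np,cv2
def ray(d,u,v,z):
    K,R,t=d["intrinsics"],d["R"],d["t"]
    c=-R.T@t; r=R.T@np.linalg.inv(K)@np.array([u,v,1.]); return c+r*(z-c[2])/r[2]
def proj(d,X):
    p=d["intrinsics"]@(d["R"]@np.asarray(X)+d["t"]); return p[:2]/p[2]
def cloud(d):
    K,R,t=d["intrinsics"],d["R"],d["t"]; D=d["depth"]; h,w=D.shape
    v,u=np.mgrid[:h,:w]; P=np.stack([(u-K[0,2])/K[0,0]*D,(v-K[1,2])/K[1,1]*D,D],-1)
    return (P-t)@R
E
python3 - <<'E'
from h import *
T=dict(np.load("top0.npz"));S=dict(np.load("side0.npz"))
a=cv2.resize(T["pixels"][140:200,230:370],None,fx=5.5,fy=5.5,interpolation=2)
b=cv2.resize(S["pixels"][190:310,280:380],None,fx=4.5,fy=4.5,interpolation=2)
cv2.imwrite("pics/cropt.png",a[:,:,::-1]);cv2.imwrite("pics/crops.png",b[:,:,::-1])
for d,(r0,r1,c0,c1) in((T,(135,205,225,375)),):
    P=cloud(d); g=d["pixels"].max(2); 
    m=np.zeros(g.shape,bool); m[r0:r1,c0:c1]=True
    ok=m&(d["depth"]>0)
    base=ok&(P[...,2]>0.004)&(P[...,2]<0.03)
    mm=(ok&(P[...,2]>0.005)).astype(np.uint8)
    mm2=(ok&(g<95)).astype(np.uint8)
    for M in(mm,mm2):
        cs=max(cv2.findContours(M,0,1)[0],key=cv2.contourArea); print(cv2.minAreaRect(cs))
    hi=ok&(P[...,2]>0.09); n,l,st,ce=cv2.connectedComponentsWithStats(hi.astype(np.uint8))
    for i in range(1,n): print(st[i],ce[i],P[l==i].mean(0).round(3),P[l==i].max(0).round(3),P[l==i].min(0).round(3))
E
```

```text
((297.0, 170.0), (42.0, 118.0), 90.0)
((296.5, 169.5), (41.0, 119.0), 90.0)
[297 150  46  21 570] [324.13684211 161.58947368] [0.556 0.066 0.132] [0.577 0.121 0.165] [0.536 0.029 0.09 ]
[238 157  53  16 461] [259.23427332 163.86767896] [0.555 0.202 0.107] [0.572 0.247 0.121] [0.539 0.136 0.091]
[297 161   1   1   1] [297. 161.] [0.564 0.121 0.091] [0.564 0.121 0.091] [0.564 0.121 0.091]
[296 168   1   1   1] [296. 168.] [0.549 0.123 0.091] [0.549 0.123 0.091] [0.549 0.123 0.091]
```

```bash
ls pics
```

```text
crops.png
cropt.png
side0.png
top0.png
```

View pics/cropt.png

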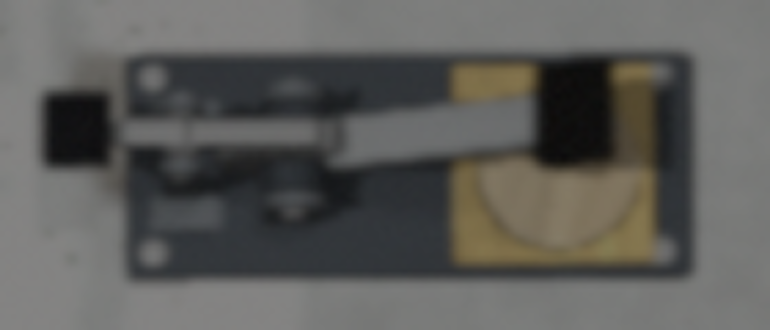

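View pics/crops.png

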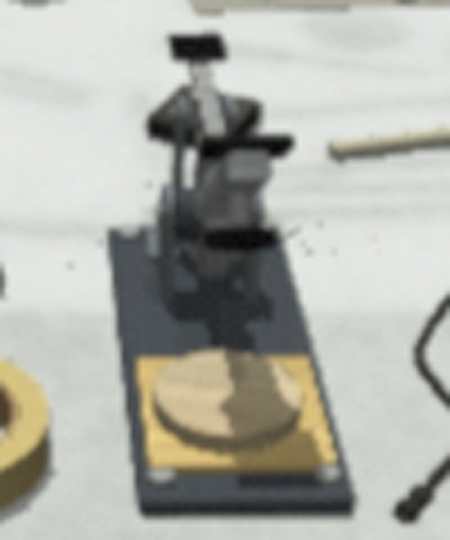

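The enlarged crops confirm the target: the smallest disc lies on the press's plywood at top (332,175), under the pad. The base plate's edges in the top view are columns 253.1–355.8 and rows 150–190.4. The tab is centred at about (244,163) and the push plate at about (334.5,160).

Run:
```python
from h import *
T=dict(np.load("top0.npz"));S=dict(np.load("side0.npz"))
g=cv2.cvtColor(T["pixels"],cv2.COLOR_RGB2GRAY)
hsv=cv2.cvtColor(T["pixels"],cv2.COLOR_RGB2HSV)
# edge fits by steepest gradient subpixel-ish
gf=cv2.GaussianBlur(g.astype(float),(3,3),0)
def fit(rows): 
    return np.polyfit(*np.array(rows).T,1)
top=[(c,140+np.argmin(np.diff(gf[140:156,c]))+.5) for c in range(258,352)]
bot=[(c,184+np.argmax(np.diff(gf[184:197,c]))+.5) for c in range(258,352)]
lef=[(r,246+np.argmin(np.diff(gf[r,246:260]))+.5) for r in range(176,188)]
rig=[(r,350+np.argmax(np.diff(gf[r,350:362]))+.5) for r in range(154,188)]
for n,e in zip("tblr",(top,bot,lef,rig)): print(n,np.median(np.array(e),0),fit(e))
z=.01
C=[ray(T,u,v,z) for u,v in((np.median(np.array(lef)[:,1]),np.median(np.array(top)[:,1])),(np.median(np.array(rig)[:,1]),np.median(np.array(top)[:,1])),(np.median(np.array(rig)[:,1]),np.median(np.array(bot)[:,1])),(np.median(np.array(lef)[:,1]),np.median(np.array(bot)[:,1])))]
C=np.array(C);print(C.round(4)); 
ex=((C[0]+C[3])-(C[1]+C[2]))/2; print(np.linalg.norm(ex),np.linalg.norm(C[0]-C[3]))
ex/=np.linalg.norm(ex); yaw=np.arctan2(ex[1],ex[0]); o=C.mean(0)+.05*ex; print("yaw",yaw,"origin",o)
def w(x,z): return np.array([*(o+ex*x)[:2],z])
tab=w(.085,.114); print("tab",tab,proj(T,tab),proj(S,tab))
for q in(.60,.635,.67):
    p=w(-.138*np.cos(q)+.013*np.sin(q),.057+.138*np.sin(q)+.013*np.cos(q)); print(q,p.round(4),proj(T,p).round(1),proj(S,p).round(1))
P=cloud(T)
for u,v in((244,163),(334,160)):
  print(P[v-3:v+4,u-3:u+4].reshape(-1,3).mean(0).round(4))
from scipy.spatial.transform import Rotation as Ro
from rig import manip
s=manip.sense(); print(Ro.from_rotvec(s["tcp_rot"]).as_matrix().round(3))
```

```text
t [304.5 149.5] [-9.31979915e-03  1.52082560e+02]
b [304.5 190.5] [1.01779501e-16 1.90500000e+02]
l [181.5 252.5] [7.29781833e-15 2.52500000e+02]
r [170.5 355.5] [1.20643559e-15 3.55500000e+02]
[[ 0.6039  0.2198  0.01  ]
 [ 0.6027 -0.0195  0.01  ]
 [ 0.5069 -0.0178  0.01  ]
 [ 0.5085  0.2203  0.01  ]]
0.23873864594567332 0.0954733734044306
yaw 1.5648739469711583 origin [0.5558025  0.15069592 0.01      ]
tab [0.5563059  0.23569443 0.114     ] [243.38561853 163.09889516] [323.4002662  198.21296671]
0.6 [0.5552 0.0441 0.1457] [335.3 160.8] [333.7 223.8]
0.635 [0.5552 0.0473 0.1493] [334.  160.5] [333.6 221.4]
0.67 [0.5552 0.0506 0.1529] [332.6 160.2] [333.5 219. ]
[0.5564 0.2344 0.1145]
[0.5522 0.05   0.1741]
[[-0.001  0.912  0.41 ]
 [ 0.002  0.41  -0.912]
 [-1.    -0.    -0.002]]
```

>>> {"method": "jog_arm", "body": {
  "increments": [
    {"grip": 1,"travel": [0,4,-2],"turn": 5},
    {"grip": 1,"travel": [0,8,-4],"turn": 10},
    {"grip": 1,"travel": [0,12,-5.5],"turn": 15},
    {"grip": 1,"travel": [0,16,-7],"turn": 20},
    {"grip": 1,"travel": [0,20,-9],"turn": 24},
    {"grip": 1,"travel": [0,24,-11],"turn": 24},
    {"grip": 1,"travel": [0,28,-12.5],"turn": 24},
    {"grip": 1,"travel": [0,32,-14.5],"turn": 24},
    {"grip": 1,"travel": [0,36,-16],"turn": 24},
    {"grip": 1,"travel": [0,40,-18],"turn": 24},
    {"grip": 1,"travel": [0,42.5,-19],"turn": 24},
    {"grip": 1,"travel": [0,44,-20],"turn": 24},
    {"grip": 1,"travel": [0,44,-20],"turn": 24}
  ]
}}

```text
clock: 1.4
eef_pos: [0.597, -0.2491, 0.2301]
tcp_rot: [1.205, 1.217, -1.202]
wrist_force: [0.3, -0.6, 0.5]
gripper_width: -0.0002
```

>>> {"method": "jog_arm", "body": {
  "increments": [
    {"grip": 1,"travel": [0,0,-4],"turn": 0},
    {"grip": 1,"travel": [0,0,-8],"turn": 0},
    {"grip": 1,"travel": [0,-0.5,-12],"turn": 0},
    {"grip": 1,"travel": [0,-1,-16],"turn": 0},
    {"grip": 1,"travel": [0,-1.5,-20],"turn": 0},
    {"grip": 1,"travel": [0,-2,-24],"turn": 0},
    {"grip": 1,"travel": [0,-2.5,-28],"turn": 0},
    {"grip": 1,"travel": [0,-3,-32],"turn": 0},
    {"grip": 1,"travel": [0,-3.5,-36],"turn": 0},
    {"grip": 1,"travel": [0,-3.9,-40],"turn": 0},
    {"grip": 1,"travel": [0.5,-3.9,-43],"turn": 0},
    {"grip": 1,"travel": [1.5,-3.9,-46],"turn": 0},
    {"grip": 1,"travel": [2.5,-3.9,-48],"turn": 0},
    {"grip": 1,"travel": [4,-3.9,-48.7],"turn": 0},
    {"grip": 1,"travel": [6,-3.9,-48.7],"turn": 0},
    {"grip": 1,"travel": [7.5,-3.9,-48.7],"turn": 0},
    {"grip": 1,"travel": [7.5,-3.9,-48.7],"turn": 0}
  ]
}}

```text
clock: 3.1
eef_pos: [0.5528, 0.2345, 0.1539]
tcp_rot: [1.202, 1.216, -1.21]
wrist_force: [-0.7, -0.1, -0.3]
gripper_width: 0.0004
```

Run:
```python
from rig import manip
from h import *
from scipy.spatial.transform import Rotation as Ro
s=manip.sense(); print(s["eef_pos"],s["wrist_force"],Ro.from_rotvec(s["tcp_rot"]).as_matrix().round(3))
S=manip.get_image("side");T=manip.get_image("top")
a=cv2.resize(S["pixels"][150:290,260:400],None,fx=4,fy=4,interpolation=2);b=cv2.resize(T["pixels"][130:210,220:370],None,fx=4,fy=4,interpolation=2)
o=np.zeros((560,600,3),np.uint8);cv2.imwrite("pics/s1.png",a[:,:,::-1]);cv2.imwrite("pics/t1.png",b[:,:,::-1])
```

```text
[0.55275401 0.23450928 0.15393197] [-0.74606861 -0.08327167 -0.29471357] [[-0.006  1.     0.006]
 [-0.     0.006 -1.   ]
 [-1.    -0.006  0.   ]]
```

View pics/s1.png

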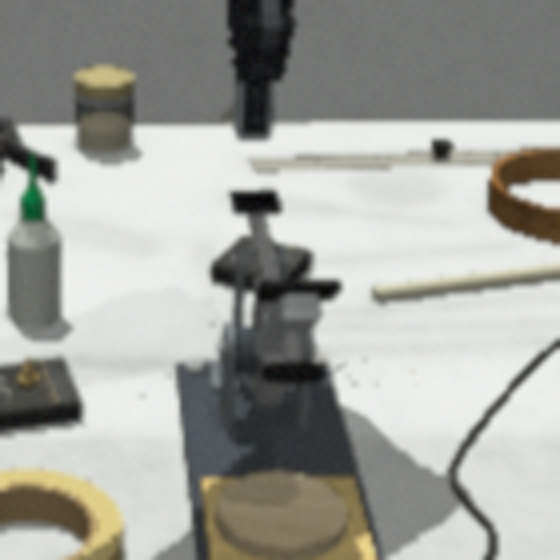

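View pics/t1.png

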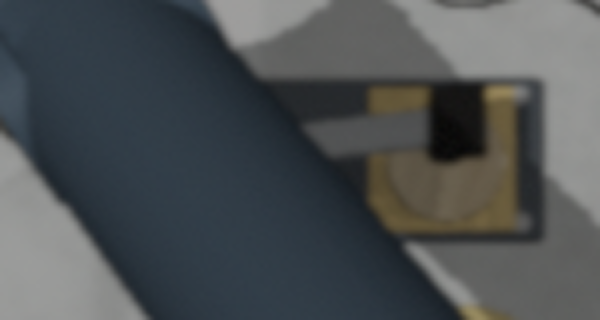

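The fingertip hangs straight above the tab: in the side crop the tip is at (253,137) and the tab at (255,200). The arm is still up and the disc is undisturbed. Now I'll descend slowly.

>>> {"method": "jog_arm", "body": {
  "increments": [
    {"grip": 1,"travel": [1,0.3,-0.5],"turn": 0},
    {"grip": 1,"travel": [2.5,0.3,-0.5],"turn": 0},
    {"grip": 1,"travel": [3.5,0.3,-0.5],"turn": 0},
    {"grip": 1,"travel": [4,0.3,-0.5],"turn": 0},
    {"grip": 1,"travel": [4.3,0.3,-0.5],"turn": 0},
    {"grip": 1,"travel": [4.6,0.3,-0.5],"turn": 0},
    {"grip": 1,"travel": [4.8,0.3,-0.5],"turn": 0},
    {"grip": 1,"travel": [4.8,0.3,-0.5],"turn": 0}
  ]
}}

```text
clock: 4.0
eef_pos: [0.5573, 0.2423, 0.109]
tcp_rot: [1.206, 1.216, -1.202]
wrist_force: [-0.5, 1.3, 1.2]
gripper_width: -0.0001
```

>>> {"method": "jog_arm", "body": {
  "increments": [
    {"grip": 1,"travel": [0.2,0,0],"turn": 0},
    {"grip": 1,"travel": [0.4,0,0],"turn": 0},
    {"grip": 1,"travel": [0.6,0,0],"turn": 0},
    {"grip": 1,"travel": [0.8,0,0],"turn": 0},
    {"grip": 1,"travel": [0.8,0,0],"turn": 0}
  ]
}}

```text
clock: 4.5
eef_pos: [0.5577, 0.2429, 0.101]
tcp_rot: [1.207, 1.216, -1.201]
wrist_force: [-0.8, 2.9, 2.7]
gripper_width: -0.0001
```

Run:
```python
from rig import manip
from h import *
s=manip.sense(); print(s["eef_pos"],s["wrist_force"])
S=manip.get_image("side")
a=cv2.resize(S["pixels"][170:260,280:370],None,fx=6,fy=6,interpolation=2)
cv2.imwrite("pics/s2.png",a[:,:,::-1])
```

```text
[0.55765431 0.24286449 0.10097193] [-0.78174147  2.88320889  2.6704909 ]
```

View pics/s2.png

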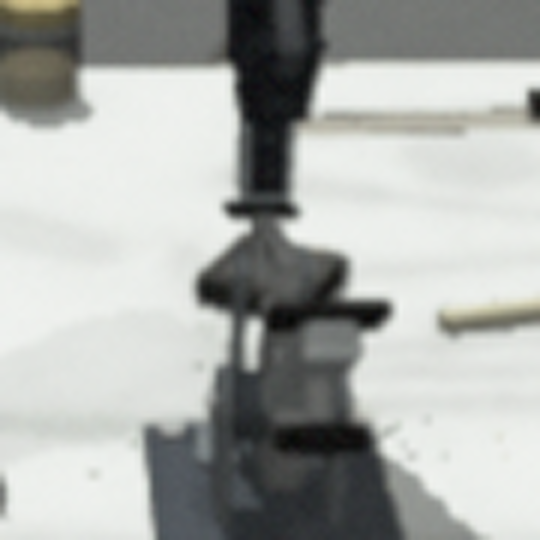

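The finger is in contact and the tab is tilting down, at crop (262,208), with about 3 N. I'll keep pressing until it reaches the stop.

>>> {"method": "jog_arm", "body": {
  "increments": [
    {"grip": 1,"travel": [0.15,0,0],"turn": 0},
    {"grip": 1,"travel": [0.3,0,0],"turn": 0},
    {"grip": 1,"travel": [0.3,0,0],"turn": 0}
  ]
}}

```text
clock: 4.85
eef_pos: [0.5577, 0.2428, 0.0978]
tcp_rot: [1.207, 1.216, -1.201]
wrist_force: [-1.0, 4.3, 1.8]
gripper_width: 0.0003
```

>>> {"method": "jog_arm", "body": {
  "increments": [
    {"grip": 1,"travel": [0.15,0,0],"turn": 0},
    {"grip": 1,"travel": [0.3,0,0],"turn": 0},
    {"grip": 1,"travel": [0.3,0,0],"turn": 0}
  ]
}}

```text
clock: 5.15
eef_pos: [0.5579, 0.243, 0.0965]
tcp_rot: [1.207, 1.215, -1.201]
wrist_force: [-2.5, 2.8, 11.9]
gripper_width: -0.0
```

Stop reached: the force rose to 12 N and the descent stalled. I'll lift off and check the pawl.

>>> {"method": "jog_arm", "body": {
  "increments": [
    {"grip": 1,"travel": [-0.1,0,-0.1],"turn": 0},
    {"grip": 1,"travel": [-0.5,0,-0.2],"turn": 0},
    {"grip": 1,"travel": [-2,0,-0.2],"turn": 0},
    {"grip": 1,"travel": [-5,0,0],"turn": 0},
    {"grip": 1,"travel": [-9,0,0],"turn": 0},
    {"grip": 1,"travel": [-11.5,0,3],"turn": 0},
    {"grip": 1,"travel": [-11.5,0,7],"turn": 0},
    {"grip": 1,"travel": [-11.5,0,11],"turn": 0},
    {"grip": 1,"travel": [-11.5,0,15],"turn": 0},
    {"grip": 1,"travel": [-11.5,0,18],"turn": 0},
    {"grip": 1,"travel": [-11.5,0,19.5],"turn": 0},
    {"grip": 1,"travel": [-11.5,0,19.5],"turn": 0}
  ]
}}

```text
clock: 6.35
eef_pos: [0.5593, 0.0447, 0.211]
tcp_rot: [1.21, 1.212, -1.205]
wrist_force: [0.3, -0.2, -0.4]
gripper_width: 0.0001
```

Run:
```python
from rig import manip
from h import *
s=manip.sense(); print(s["eef_pos"],s["wrist_force"])
S=manip.get_image("side");T=manip.get_image("top")
a=cv2.resize(S["pixels"][170:260,280:370],None,fx=6,fy=6,interpolation=2);b=cv2.resize(T["pixels"][130:210,220:370],None,fx=4,fy=4,interpolation=2)
cv2.imwrite("pics/s3.png",a[:,:,::-1]);cv2.imwrite("pics/t3.png",b[:,:,::-1])
S0=dict(np.load("side0.npz"));a=cv2.resize(S0["pixels"][170:260,280:370],None,fx=6,fy=6,interpolation=2);cv2.imwrite("pics/s0c.png",a[:,:,::-1])
for d in(S0,S):
  P=cloud(d);sub=P[190:215,315:332];print(sub[(d["pixels"][190:215,315:332].max(2)<50)].mean(0))
```

```text
[0.55932276 0.04465041 0.21097842] [ 0.30015439 -0.16011117 -0.40072827]
[0.55618557 0.22756486 0.11192522]
[nan nan nan]<stdin>:9: RuntimeWarning: Mean of empty slice.
  ret = um.true_divide(
```

View pics/s3.png

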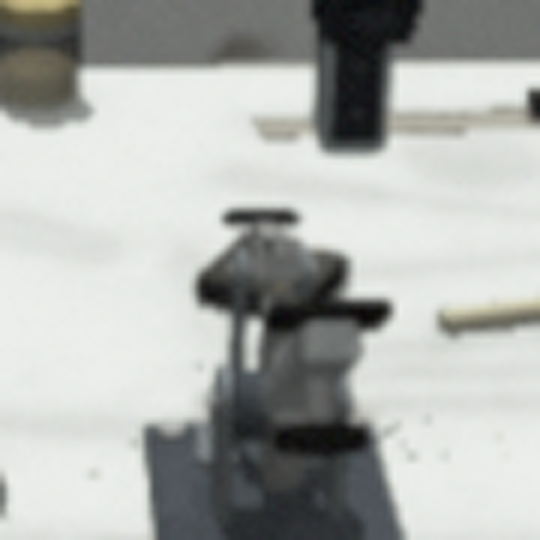

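View pics/s0c.png

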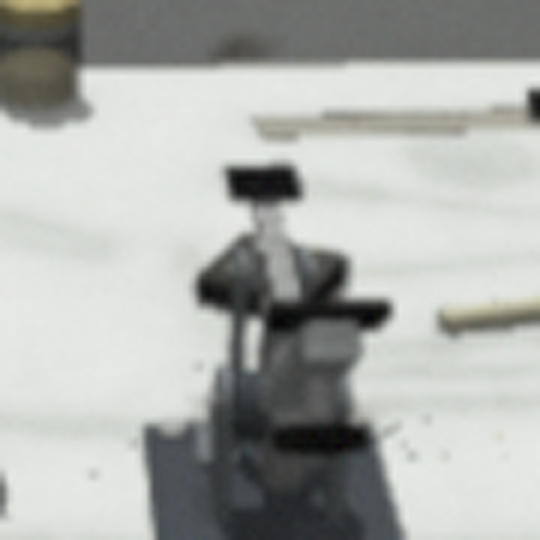

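View pics/t3.png

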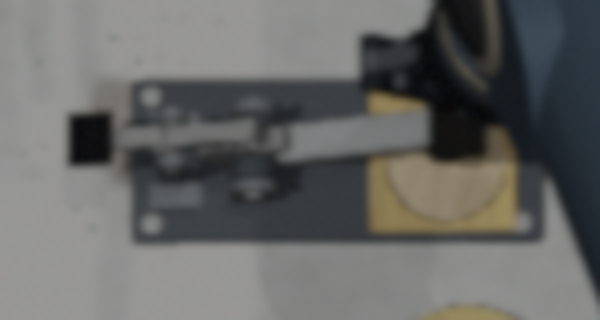

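The pawl stayed released. The tab dropped from crop row 183 to row 217 and is now seen edge-on, which fits a tilt of about 0.42 rad. The finger is above the push plate, which sits at crop (326,312). Next is a first gentle push, with a force check before it goes past where the teeth would have stopped it.

>>> {"method": "jog_arm", "body": {
  "increments": [
    {"grip": 1,"travel": [2.5,-0.4,-0.3],"turn": 0},
    {"grip": 1,"travel": [4.5,-0.4,-0.3],"turn": 0},
    {"grip": 1,"travel": [5.3,-0.4,-0.2],"turn": 0},
    {"grip": 1,"travel": [5.6,-0.4,0],"turn": 0},
    {"grip": 1,"travel": [5.9,-0.4,0.2],"turn": 0},
    {"grip": 1,"travel": [6.2,-0.4,0.4],"turn": 0},
    {"grip": 1,"travel": [6.4,-0.4,0.5],"turn": 0}
  ]
}}

```text
clock: 7.15
eef_pos: [0.5555, 0.0449, 0.1474]
tcp_rot: [1.208, 1.217, -1.198]
wrist_force: [-2.1, 2.5, 2.3]
gripper_width: -0.0
```

>>> {"method": "jog_arm", "body": {
  "increments": [
    {"grip": 1,"travel": [0.3,0,0.3],"turn": 0},
    {"grip": 1,"travel": [0.6,0,0.6],"turn": 0},
    {"grip": 1,"travel": [0.9,0,0.9],"turn": 0},
    {"grip": 1,"travel": [1.2,0,1.1],"turn": 0},
    {"grip": 1,"travel": [1.5,0,1.3],"turn": 0}
  ]
}}

```text
clock: 7.65
eef_pos: [0.5563, 0.0318, 0.1323]
tcp_rot: [1.208, 1.216, -1.197]
wrist_force: [0.6, 3.3, 2.1]
gripper_width: -0.0003
```

Force is steady at about 3 N with no tooth stop, so I'll carry on down the arc.

>>> {"method": "jog_arm", "body": {
  "increments": [
    {"grip": 1,"travel": [0.4,0,0.2],"turn": 0},
    {"grip": 1,"travel": [0.8,0,0.4],"turn": 0},
    {"grip": 1,"travel": [1.3,0,0.6],"turn": 0},
    {"grip": 1,"travel": [1.7,0,0.8],"turn": 0},
    {"grip": 1,"travel": [2.1,0,1.0],"turn": 0},
    {"grip": 1,"travel": [2.5,0,1.1],"turn": 0},
    {"grip": 1,"travel": [2.9,0,1.2],"turn": 0},
    {"grip": 1,"travel": [3.3,0,1.4],"turn": 0},
    {"grip": 1,"travel": [3.7,0,1.5],"turn": 0},
    {"grip": 1,"travel": [4.1,0,1.6],"turn": 0},
    {"grip": 1,"travel": [4.5,0,1.7],"turn": 0},
    {"grip": 1,"travel": [4.8,0,1.7],"turn": 0},
    {"grip": 1,"travel": [5.1,0,1.8],"turn": 0},
    {"grip": 1,"travel": [5.4,0,1.8],"turn": 0}
  ]
}}

```text
clock: 9.05
eef_pos: [0.5567, 0.0139, 0.078]
tcp_rot: [1.209, 1.215, -1.197]
wrist_force: [-0.4, -2.6, 2.6]
gripper_width: 0.0001
```

>>> {"method": "jog_arm", "body": {
  "increments": [
    {"grip": 1,"travel": [0.2,0,0],"turn": 0},
    {"grip": 1,"travel": [0.4,0,0.1],"turn": 0},
    {"grip": 1,"travel": [0.6,0,0.1],"turn": 0},
    {"grip": 1,"travel": [0.7,0,0.1],"turn": 0},
    {"grip": 1,"travel": [0.7,0,0.1],"turn": 0}
  ]
}}

```text
clock: 9.55
eef_pos: [0.5568, 0.0132, 0.0707]
tcp_rot: [1.209, 1.216, -1.197]
wrist_force: [-0.7, -0.2, 0.9]
gripper_width: -0.0002
```

>>> {"method": "jog_arm", "body": {
  "increments": [
    {"grip": 1,"travel": [0.1,0,0],"turn": 0},
    {"grip": 1,"travel": [0.2,0,0],"turn": 0},
    {"grip": 1,"travel": [0.2,0,0],"turn": 0}
  ]
}}

```text
clock: 9.85
eef_pos: [0.5568, 0.0132, 0.07]
tcp_rot: [1.208, 1.215, -1.197]
wrist_force: [-3.8, -1.3, 12.3]
gripper_width: 0.0001
```

The force jumped to 12 N and the descent stalled at z = 0.070, which is the expected pad contact at q ≈ 0. I'll retreat straight up and then clear of the view.

>>> {"method": "jog_arm", "body": {
  "increments": [
    {"grip": 1,"travel": [-0.2,0,0],"turn": 0},
    {"grip": 1,"travel": [-1,0,0],"turn": 0},
    {"grip": 1,"travel": [-4,0,0],"turn": 0},
    {"grip": 1,"travel": [-8,0,0],"turn": 0},
    {"grip": 1,"travel": [-12,0,0],"turn": 0},
    {"grip": 1,"travel": [-15,0,3],"turn": 0},
    {"grip": 1,"travel": [-16,0,7],"turn": 0},
    {"grip": 1,"travel": [-16,0,11],"turn": 0},
    {"grip": 1,"travel": [-16,0,15],"turn": 0},
    {"grip": 1,"travel": [-16,0,19],"turn": 0},
    {"grip": 1,"travel": [-16,0,23],"turn": 0},
    {"grip": 1,"travel": [-16,0,25],"turn": 0},
    {"grip": 1,"travel": [-16,0,25],"turn": 0},
    {"grip": 1,"travel": [-16,0,25],"turn": 0}
  ]
}}

```text
clock: 11.25
eef_pos: [0.5586, -0.2368, 0.2284]
tcp_rot: [1.209, 1.216, -1.196]
wrist_force: [-0.2, 0.4, -0.0]
gripper_width: -0.0001
```

Run:
```python
from rig import manip
from h import *
s=manip.sense(); print(s["clock"],s["eef_pos"],s["wrist_force"],abs(s["qd"]).max() if hasattr(s["qd"],"max") else s["qd"])
S=manip.get_image("side");T=manip.get_image("top")
a=cv2.resize(S["pixels"][190:310,280:380],None,fx=5,fy=5,interpolation=2);b=cv2.resize(T["pixels"][130:250,200:420],None,fx=3.5,fy=3.5,interpolation=2)
cv2.imwrite("pics/s4.png",a[:,:,::-1]);cv2.imwrite("pics/t4.png",b[:,:,::-1])
y=lambda x:np.array([.5558+.006*x,.1507+x,0])
for th in(0,.25,.42):
  X=y(.045+.04*np.cos(th)+.022*np.sin(th));X[2]=.092-.04*np.sin(th)+.022*np.cos(th);print("tab",th,proj(S,X),proj(T,X))
for q in(-.03,0,.03,.06):
  X=y(-.138*np.cos(q)+.013*np.sin(q));X[2]=.057+.138*np.sin(q)+.013*np.cos(q);print("plate",q,proj(S,X),proj(T,X))
```

```text
11.25 [ 0.55864834 -0.23677691  0.2284114 ] [-0.20810131  0.35325123 -0.04090581] 0.02706666778930247
tab 0 [323.40171749 198.21199753] [243.38298126 163.09699117]
tab 0.25 [323.06358863 201.45362647] [241.67529998 163.84876494]
tab 0.42 [322.89223176 204.06194794] [241.26923669 164.38363973]
plate -0.03 [333.63590425 266.93891978] [345.40722188 166.43362417]
plate 0 [333.72055789 265.09075419] [345.51300019 166.15956598]
plate 0.03 [333.79755596 263.20534135] [345.56249869 165.88437824]
plate 0.06 [333.86675366 261.28501188] [345.55508582 165.60830589]
```

View pics/s4.png

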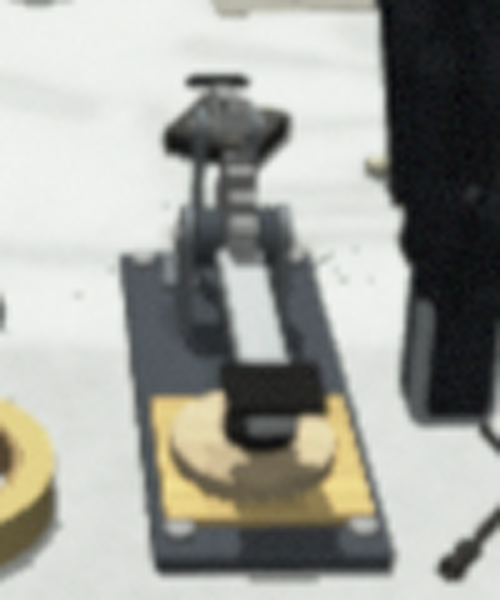

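View pics/t4.png

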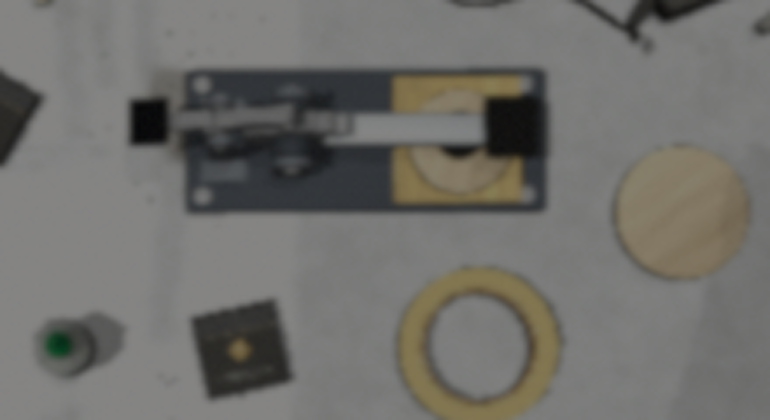

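The side crop shows the arm level, with the pad on the disc at (262,430) and the disc centred at (253,445), where it was before. The push plate is at (272,385), which matches q ≈ 0. The tab is at (217,82), still edge-on and depressed. In the top view the bystanders are unmoved.

```bash
python3 -c "
from rig import manip
print(manip.close_job())"
```

```text
the job is handed in; nothing more can be done
None
```

The press is closed on the birch disc with the pawl still released, and the job is handed in. The last reading before hand-in was 11.25 s of the 38 s allowed.

- **Pawl:** I pressed the thumb tab with the closed fingertips until it stalled at its stop, where the force rose to about 12 N. After I lifted off, the tab stayed down and was seen edge-on. Its image row (about 206) is nearest the one expected for the full 0.42 rad (204), compared with 198 when engaged.
- **Arm:** I pushed the arm down along its arc with about 3–4 N and met no tooth stop. The force rose to 12 N at a fingertip height of 70 mm, which is the height expected with the arm level and the pad on the disc.
- **Last checks:** After I moved away, the pictures show the arm level, the pad on the disc and the tab still down. The disc is within about a pixel of where it was, and the bystanders in the enlarged top view look unmoved. I did not check the second clock movement beyond what showed at the edge of that view. The robot was touching nothing.

One check disagreed: the first depth reading at the push plate was about 25 mm too high. I used the edge-based position instead, which agreed in both camera views.

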